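# Lock the electrode plug into the spring-loaded recording cell

## Task

Fit the electrode plug into the recording cell: lower it so that its two side pins pass through the two slots of the mouth, press it down against the spring until its flange meets the rim, and give it a quarter turn clockwise (seen from above) to the stop. Finish while still holding the plug with the gripper, turned and pressed fully home, since the spring lifts it as soon as the push stops. Leave the jug and the tube rack where they stand.

Things in the scene. Friction and masses are not known exactly. Their poses are not given: they have to be found in the camera images.
- plug: Electrode plug, upright, loose, about 140 g. Origin: centre of its foot; z up. White round shank, diameter 29 mm, 34 mm long, foot chamfered 3 x 4 mm; white flange, diameter 60, from 34 to 40 mm above the foot; on it the grip bar. Two steel pins, diameter 8, stick out along +x and -x, hidden under the flange: axes 18 mm above the foot, ends 23 mm from the axis. Same after a half turn.
- plug_grip (a point): Middle of the plug's grey upright grip bar, 60 mm above the foot, axes as the plug. The bar is 44 mm long along x (parallel to the pins), 14 mm thick along y, from 40 to 71 mm above the foot.
- cell: Recording cell: aluminium cup fixed to the bench, outer diameter 74 mm, 60 mm high, on a foot plate 120 x 50 x 6 mm, long along its x. Origin: centre of the underside; z up. With the plug's foot 36 mm above this origin it meets the spring; under 30 mm the pins are free below the top plate and the plug can turn, only clockwise, to a stop at about 90 degrees; at 26 mm the flange is on the rim.
- cell_mouth (a point): Centre of the cell's mouth, level with the rim, 60 mm above the bench; axes as the cell. The mouth, in an 8 mm thick top plate, is a keyhole: round hole, diameter 33 mm, with two slots, 13 mm wide, along the cell's +x and -x, reaching 27 mm from the axis. The plug goes in with pins and grip bar along the cell's x.
- contact (a joint): Brass spring contact in the bottom of the cell: 0 = up, grows as pressed (m), 0.010 with the plug fully home. The spring pushes back with 3 N at first touch, 9 N fully home. If let go after the turn, the plug rises 4 mm until its pins catch under the top plate.
- jug: A clear plastic measuring jug with a handle, 100 mm wide, 125 mm high, loose, standing to one side. Origin: centre of its underside. Leave it.
- rack: A white tube rack, 60 x 150 mm, with three blue-capped tubes, 99 mm high in all, loose, standing behind the work. Origin: centre of its underside, long along its y. Leave it.
Mind the look-alikes: they are no part of the job. Leave any pink look-alike of the plug alone. What is shaped like the cell but green is not meant.

How it is judged:
On the way, in this order (a step that is already met when the one before it is completed fails the run):
1. the plug is lifted over the cell's mouth (height (world z) of plug above 0.055 m and horizontal distance between plug and cell below 0.05 m), for 0.1 s.
2. the plug's pins are through the slots and under the top plate, the spring pressed (z of plug in the frame of cell below 0.0305 m and horizontal distance between plug and cell below 0.004 m and angle between the x axis of plug and the x axis of cell, either way round below 0.5 rad), for 0.05 s.
At the end, for the whole second after the job is handed in: For one second: flange within 2 mm of the rim (foot under 28.3 mm above the cell's underside), centred within 4 mm, upright within 0.08 rad, turned to within 0.27 rad of a quarter turn, spring contact pressed over 7 mm, fingers bearing on the plug with over 2 N (z of plug in the frame of cell between 0.022 and 0.0283 m and horizontal distance between plug and cell below 0.004 m and angle between plug's own z axis and vertical below 0.08 rad and angle between the x axis of plug and the y axis of cell, either way round below 0.27 rad and value of joint contact above 0.007 m and contact force between the fingers and plug above 2 N); the arm keeps its last pose, push and grip.
It fails at once if the jug is moved by more than 30 mm (distance of jug from where it was at the start of the episode above 0.03 m).
It fails at once if the tube rack is moved by more than 30 mm (distance of rack from where it was at the start of the episode above 0.03 m).
It also fails if it takes over 45 s, if anything falls off the work surface, if the arm or the gripper's body presses on something with over 40 N, if the wrist force passes 120 N, or if a joint passes its speed limit or range.

## Robot

A 6-joint arm with a two-finger parallel gripper is mounted at the origin on the work surface. World frame = base frame: x ahead of the robot, y to its left, z up, the work surface at z = 0. Lengths are in m, angles in rad, forces in N, time in s.
With the tool pointing down it reaches from about 0.375 to 0.9 m from the base axis. Payload 3.1 kg.
Tool frame: the origin (TCP) lies at the very end of the fingers, on their centre line; the grasp point (between the pads) lies 19 mm behind it; y points along the fingers, x is the direction in which the jaws open and shut, and the axes are right-handed (so a half turn about y gives the same grasp; the last joint's range is limited). The gripper opens to 87 mm and grips with 3 to 60 N. Pads are 19 mm wide; open, the fingers measure 117 mm over their backs; the gripper's body (75 mm by 190 mm) begins 51 mm behind the grasp point.
Start: joints at [1.038, 0.527, 1.433, -0, 1.181, -0.178], TCP at [0.217, 0.586, 0.192] pointing down, gripper open.
Joint ranges: [-3.08, 3.08], [-0.75, 2.2], [0.22, 2.44], [-1.43, 4.57], [0, 2.65], [-2.85, 2.85]. Speed limits (rad/s): [2.79, 2.79, 3.14, 3.14, 3.14, 3.14].

## Interface

Orientations are given as a unit quaternion [w, x, y, z].
In Python, from rig import bot gives the robot as it stands. The module is installed in compiled form; this text tells all that it offers.
- The arm moves only by the tool servo_tool, never from a script. Its argument "motion" is a list of rows, each a list of 7 numbers: the shift along the tool's x, y, z in m, then the turn, a rotation vector about the tool's x, y, z in degrees, then the finger opening in m, from 0 to 0.087. In form: [[dx, dy, dz, wx, wy, wz, hand], ...]. A call has 1 to 20 rows; each row shifts and turns the commanded pose from where the row before left it, along the tool's axes as they then stand; what a row does not reach is not made up. A row lasts 1/12 s, in which the tool goes at most 41.7 mm and 7.16 degrees, less where a joint would pass 70% of its speed; a pose out of reach is approached as far as the arm can. A call with a gripper value outside its range is refused whole. The fingers move at their own pace and stop on an object; "squeeze" is the grip in N (left out, the last holds). Time passes only in rows, so rows that do not move let the fingers close. It gives the time, the measured TCP pose, the force and the opening at its end, in the units of the state.
- bot.read_state(): the state, without advancing time (a new reading comes with each control period).
- bot.read_camera(name): name is "scene" or "side" or "wrist"; returns a dict with "color" (420x560x3 uint8, red, green, blue), "fx", "fy", "cx", "cy" (pixels), "R" (3x3) and "t" (3): a world point X has camera coordinates R X + t. Camera axes: x right, y down, z forward; pixel columns grow to the right and rows downward; lengths in m; the calibration is good to about 2 mm. A picture is of the moment at which its call begins. There is no depth.
- bot.close_job(): hands the job in, once; it reports no verdict.
The state is a dict: "time": time; "q": joint angles; "qd": joint speeds; "effort": joint torques, N m; "ee_pos": TCP position; "tool_rot": TCP orientation; "wrist_force": force on the tool from outside, world axes, zero at the start; "ft_torque": the same for the moment, N m; "grip_width": finger opening in m.
Only numpy, scipy, OpenCV 4.12 (cv2) and the standard library are available. Lean on these libraries where they do the work, as an engineer would, in place of code of your own. Each camera call takes 0.05 s, during which the arm holds its last target. There are 200 camera calls.

## Working session

There is one attempt and no reset: what is moved stays moved. The work goes in short steps, Python scripts to look and compute and a tool call to move; the robot and the scene stay as the last step left them, time stands still between calls to the robot, and variables do not carry over. Pictures are saved under pics/ and viewed, on a budget of 10 in all, crops included, one or two more only if the job needs it, and the job is handed in when it is done.

Besides the shell and the picture viewer there is one more tool, called after "Emit:" as name([rows], argument=value, ...), one row to a line, values as JSON. servo_tool: Moves the arm, as the interface text tells. Its arguments: {"type":"object","properties":{"motion":{"type":"array"},"squeeze":{"type":"number"}},"required":["motion"]}

```bash
mkdir -p pics
cat > h.py <<'E'
from rig import bot
import numpy as np, cv2, pickle
def snap(n,f):
    c=bot.read_camera(n); cv2.imwrite(f'pics/{f}.png',c['color'][:,:,::-1]); pickle.dump(c,open(f'pics/{f}.pkl','wb')); return c
def px2w(f,u,v,z):
    c=pickle.load(open(f'pics/{f}.pkl','rb')); R=np.array(c['R']);t=np.array(c['t'])
    o=-R.T@t; d=R.T@np.array([(u-c['cx'])/c['fx'],(v-c['cy'])/c['fy'],1]); return o+d*(z-o[2])/d[2]
def w2px(f,X):
    c=pickle.load(open(f'pics/{f}.pkl','rb')); p=np.array(c['R'])@X+c['t']; return p[0]/p[2]*c['fx']+c['cx'],p[1]/p[2]*c['fy']+c['cy']
E
python3 - <<'E'
from h import *
for n in ['scene','side']:
    c=snap(n,n+'0'); print(n,c['fx'],-np.array(c['R']).T@c['t'])
print(bot.read_state())
E
```

```text
scene 410.34477911681796 [0.99370862 0.59559121 0.95889826]
side 447.92818794966615 [ 0.12426874 -0.50083242  0.57769124]
{'time': 0.1, 'q': array([ 1.03748683e+00,  5.28358970e-01,  1.43378405e+00, -3.20727400e-05,
        1.18138237e+00, -1.78498640e-01]), 'qd': array([-0.00058055, -0.00176351, -0.00170816,  0.00090917,  0.00057254,
       -0.00039384]), 'effort': array([ 8.94376080e-05, -4.40987098e+01, -1.77150965e+01,  6.35232520e-02,
        5.34070143e-02, -4.10977884e-05]), 'ee_pos': array([0.21674256, 0.58544762, 0.19077514]), 'tool_rot': array([-0.58009379,  0.58068195,  0.40330074, -0.40453453]), 'wrist_force': array([-0.132469  , -0.32845124,  0.56359314]), 'ft_torque': array([0.01407898, 0.02274127, 0.03642609]), 'grip_width': 0.0873365890424663}
```

View pics/scene0.png

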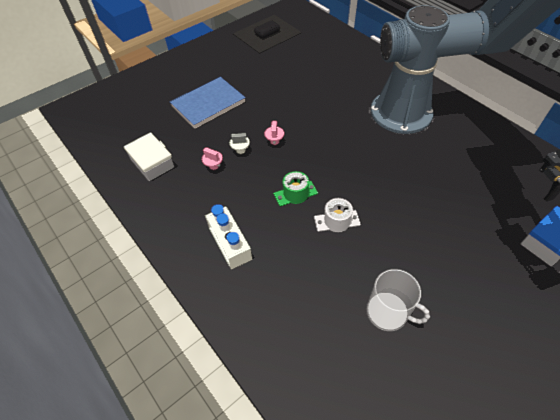

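View pics/side0.png

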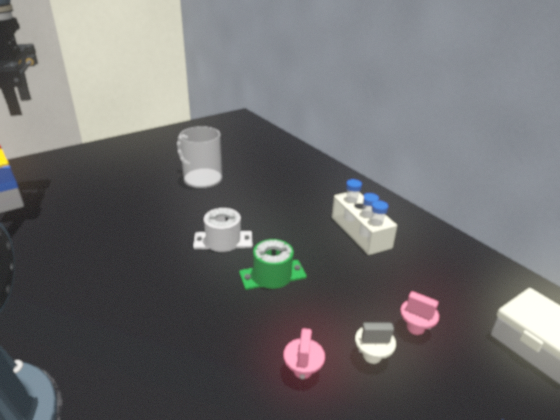

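The scene view shows the white plug at (240,143) between two pink ones, the white cell at (338,213), the green one at (296,187), the rack at (228,237) and the jug at (395,300). The side view shows the plug at (376,340), the cell at (222,230). I'll enlarge both together.

Run:
```python
from h import *
a=cv2.imread('pics/scene0.png');b=cv2.imread('pics/side0.png')
f=lambda i,u,v,w,h:cv2.resize(i[v:v+h,u:u+w],(400,300),interpolation=cv2.INTER_CUBIC)
cv2.imwrite('pics/c0.png',np.vstack([np.hstack([f(a,215,120,50,37),f(a,305,190,64,48)]),np.hstack([f(b,346,310,64,48),f(b,187,199,72,54)])]))
for n,u,v,z in [('scene0',239,136,.071),('side0',377,324,.071),('scene0',338,207,.06),('side0',222,217,.06)]: print(px2w(n,u,v,z))
```

```text
[ 0.52726815 -0.20585539  0.071     ]
[ 0.5290827  -0.20788225  0.071     ]
[0.47813527 0.17815344 0.06      ]
[0.48403541 0.18590338 0.06      ]
```

View pics/c0.png

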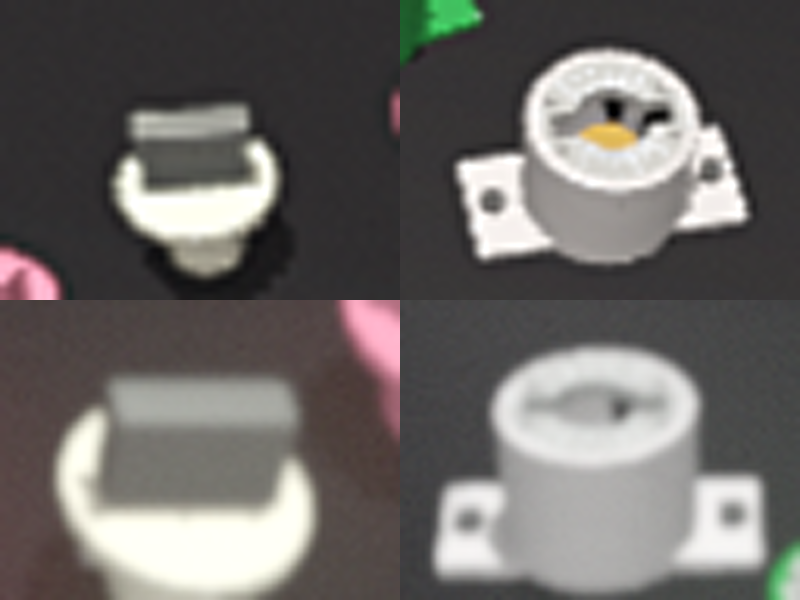

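Run:
```python
from h import *
def pr(n,u0,v0,s,pts,z):
    P=[px2w(n,u0+u/s-.5,v0+v/s-.5,z) for u,v in pts]
    d=P[1]-P[0]; print(n,z,(P[0]+P[1])[:2]/2,np.linalg.norm(d),np.degrees(np.arctan2(d[1],d[0])))
pr('scene0',215,120,8,[(129,128),(249,117)],.071)
pr('side0',346,310,6.25,[(110,103),(295,103)],.071)
pr('scene0',305,190,6.25,[(92,201),(311,169)],.006)
pr('scene0',305,190,6.25,[(124,120),(300,120)],.06)
pr('side0',187,199,5.5556,[(69,219),(333,214)],.006)
pr('side0',187,199,5.5556,[(92,105),(299,105)],.06)
from scipy.spatial.transform import Rotation as R
s=bot.read_state(); print(R.from_quat(s['tool_rot'][[1,2,3,0]]).as_matrix().round(3))
```

```text
scene0 0.071 [ 0.52625214 -0.21175076] 0.04595926531918317 146.7465854503572
side0 0.071 [ 0.52736113 -0.21143025] 0.04456679555486157 -33.89543837207465
scene0 0.006 [0.47891996 0.18106008] 0.10072300363716064 149.47340156497933
scene0 0.06 [0.48123485 0.1829464 ] 0.07573102575634871 139.51278685901
side0 0.006 [0.48446281 0.18809634] 0.10091135490446858 -31.523245817052327
side0 0.06 [0.48282736 0.18492447] 0.07657416488775211 -33.187843055037376
[[ 0.347 -0.001 -0.938]
 [ 0.938 -0.002  0.347]
 [-0.002 -1.     0.   ]]
```

Emit:
servo_tool([
  [-0.02,0,-0.018,0,0,0,0.05],
  [-0.03,0,-0.0266,0,0,0,0.05],
  [-0.03,0,-0.0266,0,0,0,0.05],
  [-0.03,0,-0.0266,0,0,0,0.05],
  [-0.03,0,-0.0266,0,0,0,0.05],
  [-0.03,0,-0.0266,0,0,0,0.05],
  [-0.03,0,-0.0266,0,0,0,0.05],
  [-0.03,0,-0.0266,0,0,0,0.05],
  [-0.03,0,-0.0266,0,0,0,0.05],
  [-0.03,0,-0.0266,0,0,0,0.05],
  [-0.03,0,-0.0266,0,0,0,0.05],
  [-0.03,0,-0.0266,0,0,0,0.05],
  [-0.03,0,-0.0266,0,0,0,0.05],
  [-0.03,0,-0.0266,0,0,0,0.05],
  [-0.03,0,-0.0266,0,0,0,0.05],
  [-0.03,0,-0.0266,0,0,0,0.05],
  [-0.03,0,-0.0266,0,0,0,0.05],
  [-0.03,0,-0.0266,0,0,0,0.05],
  [-0.03,0,-0.0266,0,0,0,0.05],
  [-0.03,0,-0.0266,0,6.6,0,0.05],
])

```text
time: 1.77
ee_pos: [0.5029, -0.151, 0.1914]
tool_rot: [0.603, -0.603, -0.369, 0.369]
wrist_force: [0.9, 1.0, 0.1]
grip_width: 0.05
```

```bash
cat >> h.py <<'E'
from scipy.spatial.transform import Rotation as Ro
def go(x,y,z,head):
    s=bot.read_state(); M=Ro.from_quat(s['tool_rot'][[1,2,3,0]]).as_matrix()
    h=np.radians(head); T=np.array([[np.cos(h),0,-np.sin(h)],[np.sin(h),0,np.cos(h)],[0,-1,0]]).astype(float)
    # columns: x=(c,s,0), y=(0,0,-1), z=x cross y
    T=np.column_stack([[np.cos(h),np.sin(h),0],[0,0,-1],np.cross([np.cos(h),np.sin(h),0],[0,0,-1])])
    print('t',s['time'],'pos',s['ee_pos'].round(4),'head',np.degrees(np.arctan2(M[1,0],M[0,0])).round(2),'tilt',M[2].round(4),'F',s['wrist_force'].round(2),'w',s['grip_width'].round(4),'q6',s['q'][5].round(2))
    print('shift',(M.T@(np.array([x,y,z])-s['ee_pos'])).round(4),'turn',np.degrees(Ro.from_matrix(M.T@T).as_rotvec()).round(2))
E
python3 -c "
from h import *
go(.527,-.2115,.13,56.5)"
```

```text
Traceback (most recent call last):
  File "h.py", line 16, in go
    print('t',s['time'],'pos',s['ee_pos'].round(4),'head',np.degrees(np.arctan2(M[1,0],M[0,0])).round(2),'tilt',M[2].round(4),'F',s['wrist_force'].round(2),'w',s['grip_width'].round(4),'q6',s['q'][5].round(2))
                                                                                                                                                                ^^^^^^^^^^^^^^^^^^^^^
AttributeError: 'float' object has no attribute 'round'
```

```bash
sed -i "s/s\['grip_width'\].round(4)/round(s['grip_width'],4)/; /T=np.array(\[\[/s/; T=.*//" h.py
python3 -c "
from h import *
go(.527,-.2115,.13,56.5)"
```

```text
t 1.7667 pos [ 0.5029 -0.151   0.1914] head 62.94 tilt [ 1.e-04 -1.e+00  8.e-04] F [0.91 0.95 0.14] w 0.05 q6 -1.6
shift [-0.043   0.0613 -0.049 ] turn [-0.04  6.44  0.  ]
```

Emit:
servo_tool([
  [-0.0215,0.02,-0.0245,0,0,0,0.05],
  [-0.0215,0.02,-0.0245,0,0,0,0.05],
  [0,0.02,0,0,6.4,0,0.05],
  [0,0,0,0,0,0,0.05],
  [0,0,0,0,0,0,0.05],
])

```text
time: 2.18
ee_pos: [0.5255, -0.2087, 0.1302]
tool_rot: [0.624, -0.62, -0.335, 0.337]
wrist_force: [-0.3, 0.0, 0.1]
grip_width: 0.05
```

Run:
```python
from h import *
go(.527,-.2115,.046,56.5); print(bot.read_state()['q'].round(2))
c=snap('wrist','w1'); print(-np.array(c['R']).T@c['t'])
```

```text
t 2.1833 pos [ 0.5255 -0.2087  0.1302] head 56.78 tilt [ 1.0e-04 -1.0e+00  5.2e-03] F [-0.26  0.01  0.07] w 0.05 q6 -1.57
shift [-0.0015  0.0842 -0.0033] turn [-0.3   0.28  0.01]
[-0.58  0.53  1.64  0.    0.98 -1.57]
[ 0.45672315 -0.16264701  0.32408612]
```

View pics/w1.png

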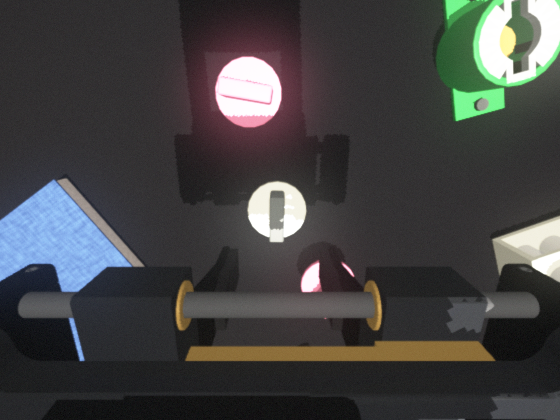

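Run:
```python
from h import *
s=bot.read_state();p=s['ee_pos']
print('tcp',w2px('w1',p),'below',w2px('w1',[p[0],p[1],.071]),w2px('w1',[p[0],p[1],.04]))
c=np.array([.527,-.2115]);a=np.radians(-33.5);d=np.array([np.cos(a),np.sin(a)])
for z,r in[(.071,.022),(.071,-.022),(.04,.03),(.04,-.03)]: print(z,w2px('w1',[*(c+r*d),z]))
```

```text
tcp (np.float64(277.665336830561), np.float64(242.5560489344806)) below (np.float64(277.77131734872177), np.float64(216.22442601412712)) (np.float64(277.80963697010776), np.float64(206.70364013481978))
0.071 (np.float64(275.47823562810555), np.float64(240.49781477599953))
0.071 (np.float64(275.60419742522214), np.float64(195.15879273900882))
0.04 (np.float64(275.717620690684), np.float64(235.95435050626645))
0.04 (np.float64(275.888178039081), np.float64(179.68149258752675))
```

```bash
python3 -c "
from h import *
go(.529,-.2112,.045,56.5)"
```

```text
t 2.2333 pos [ 0.5264 -0.2086  0.1315] head 56.82 tilt [ 2.0e-04 -1.0e+00  2.2e-03] F [-0.04  0.12  0.61] w 0.0498 q6 -1.57
shift [-0.0007  0.0865 -0.0038] turn [-0.13  0.32  0.01]
```

Emit:
servo_tool([
  [-0.0007,0.02,-0.0038,0,0,0,0.05],
  [0,0.025,0,0,0,0,0.05],
  [0,0.022,0,0,0,0,0.05],
  [0,0.0125,0,0,0,0,0.05],
  [0,0.006,0,0,0,0,0.05],
  [0,0,0,0,0,0,0.05],
  [0,0,0,0,0,0,0.0],
  [0,0,0,0,0,0,0.0],
  [0,0,0,0,0,0,0.0],
  [0,0,0,0,0,0,0.0],
  [0,0,0,0,0,0,0.0],
], squeeze=40)

```text
time: 3.15
ee_pos: [0.5303, -0.2125, 0.0469]
tool_rot: [-0.622, 0.623, 0.336, -0.335]
wrist_force: [-0.8, -0.2, 0.0]
grip_width: 0.0244
```

```bash
python3 -c "
from h import *
go(.482,.184,.13,59)"
```

```text
t 3.15 pos [ 0.5303 -0.2125  0.0469] head 56.68 tilt [ 0.     -1.     -0.0014] F [-0.78 -0.19  0.02] w 0.0244 q6 -1.57
shift [ 0.3047 -0.0834  0.2581] turn [ 0.08 -2.32 -0.  ]
```

Emit:
servo_tool([
  [0,0,0,0,0,0,0.0],
  [0,0,0,0,0,0,0.0],
  [0,0,0,0,0,0,0.0],
  [0,0,0,0,0,0,0.0],
  [0,0,0,0,0,0,0.0],
])

```text
time: 3.57
ee_pos: [0.5299, -0.2122, 0.0461]
tool_rot: [0.622, -0.622, -0.336, 0.336]
wrist_force: [-0.1, -1.1, -1.0]
grip_width: 0.0009
```

```bash
python3 -c "
from h import *
go(.482,.184,.145,59)"
```

```text
t 3.5667 pos [ 0.5299 -0.2122  0.0461] head 56.67 tilt [ 0.e+00 -1.e+00  2.e-04] F [-0.11 -1.13 -1.01] w 0.0009 q6 -1.57
shift [ 0.3047 -0.0989  0.2577] turn [-0.01 -2.33  0.  ]
```

The fingers shut to 0.9 mm with nothing between them, so the grasp missed. I'll look.

Run:
```python
from h import *
f=lambda i,u,v,w,h:cv2.resize(i[v:v+h,u:u+w],(400,300),interpolation=cv2.INTER_CUBIC)
I=[cv2.cvtColor(snap(n,n+'2')['color'],cv2.COLOR_RGB2BGR) for n in('scene','side','wrist')]
cv2.imwrite('pics/c2.png',np.vstack([np.hstack([f(I[0],200,100,88,66),f(I[1],306,250,140,105)]),np.hstack([cv2.resize(I[2],(400,300)),f(I[2],200,150,160,120)])]))
```

```text
(no output)
```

View pics/c2.png

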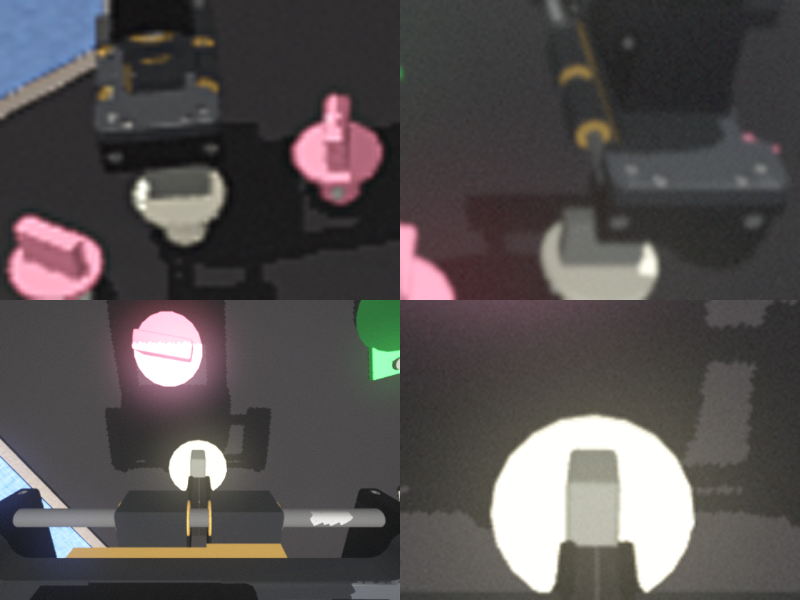

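Run:
```python
from h import *
p=bot.read_state()['ee_pos'];c=np.array([.529,-.2112]);a=np.radians(-33.5);d=np.array([np.cos(a),np.sin(a)])
for n in['scene2','side2','wrist2']:
    k=pickle.load(open(f'pics/{n}.pkl','rb'))
    print(n,-np.array(k['R']).T@k['t'])
    for l,X in [('tcp',p),('tcp+.07',p+[0,0,.07]),('bar-',[*(c-.022*d),.071]),('bar+',[*(c+.022*d),.071]),('barlow-',[*(c-.022*d),.04]),('barlow+',[*(c+.022*d),.04])]: print(l,np.round(w2px(n,X),1))
I=[cv2.imread(f'pics/{n}2.png') for n in('scene','side','wrist')]
f=lambda i,u,v,w,h:cv2.resize(i[v:v+h,u:u+w],(400,300),interpolation=cv2.INTER_CUBIC)
cv2.imwrite('pics/c3.png',np.vstack([np.hstack([f(I[0],210,90,60,60),f(I[1],340,260,80,100)]),np.hstack([f(I[2],240,200,80,60),f(I[2],180,180,200,150)])]))
```

```text
scene2 [0.99370862 0.59559121 0.95889826]
tcp [238.  141.1]
tcp+.07 [235.4 124.2]
bar- [244.7 134.7]
bar+ [230.3 136. ]
barlow- [245.6 141.9]
barlow+ [231.6 143.2]
side2 [ 0.12426874 -0.50083242  0.57769124]
tcp [377.1 337. ]
tcp+.07 [384.1 303.7]
bar- [364.  325.5]
bar+ [393.1 325.3]
barlow- [361.4 339.6]
barlow+ [389.8 339.5]
wrist2 [ 0.46042756 -0.16552062  0.23953332]
tcp [277.  240.9]
tcp+.07 [276.4 297.6]
bar- [277.5 222.2]
bar+ [277.3 284.7]
barlow- [277.6 207.6]
barlow+ [277.4 262.7]
```

View pics/c3.png

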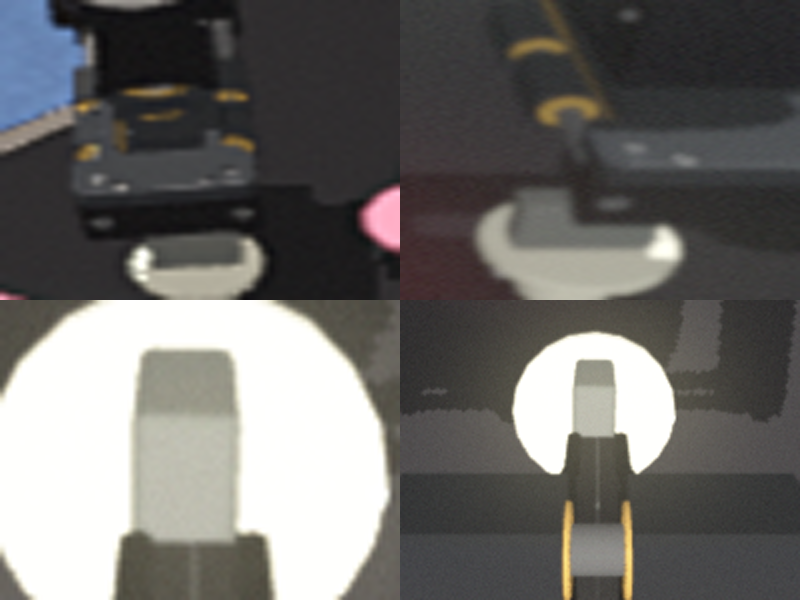

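The bar sits where I predicted, and the closed fingertips show at row 248 just over it. They appear about 25 mm higher than the reported TCP suggests. I'll open and feel downward carefully.

Emit:
servo_tool([
  [0,0,0,0,0,0,0.05],
  [0,0,0,0,0,0,0.05],
  [0,0,0,0,0,0,0.05],
  [0,0,0,0,0,0,0.05],
  [0,0,0,0,0,0,0.05],
  [0,0,0,0,0,0,0.05],
  [0,0.003,0,0,0,0,0.05],
  [0,0.002,0,0,0,0,0.05],
  [0,0,0,0,0,0,0.05],
])

```text
time: 4.47
ee_pos: [0.5296, -0.212, 0.0406]
tool_rot: [0.623, -0.622, -0.335, 0.336]
wrist_force: [0.5, 0.4, -0.3]
grip_width: 0.0479
```

Emit:
servo_tool([
  [0,0.001,0,0,0,0,0.05],
  [0,0.001,0,0,0,0,0.05],
  [0,0.001,0,0,0,0,0.05],
  [0,0,0,0,0,0,0.05],
  [0,0,0,0,0,0,0.05],
])

```text
time: 4.88
ee_pos: [0.5299, -0.2122, 0.0381]
tool_rot: [0.622, -0.622, -0.336, 0.336]
wrist_force: [-0.3, 0.5, -1.1]
grip_width: 0.0499
```

Emit:
servo_tool([
  [0,0.003,0,0,0,0,0.05],
  [0,0.003,0,0,0,0,0.05],
  [0,0.003,0,0,0,0,0.05],
  [0,0.002,0,0,0,0,0.05],
  [0,0,0,0,0,0,0.05],
])

```text
time: 5.3
ee_pos: [0.5295, -0.2119, 0.0265]
tool_rot: [0.623, -0.622, -0.335, 0.336]
wrist_force: [-0.1, 0.8, 1.0]
grip_width: 0.05
```

Run:
```python
from h import *
go(.482,.184,.12,59)
I=[cv2.cvtColor(snap(n,n+'4')['color'],cv2.COLOR_RGB2BGR) for n in('side','wrist')]
f=lambda i,u,v,w,h:cv2.resize(i[v:v+h,u:u+w],(400,300),interpolation=cv2.INTER_CUBIC)
cv2.imwrite('pics/c4.png',np.hstack([f(I[0],316,250,120,90),f(I[1],200,180,160,120)]))
```

```text
t 5.3 pos [ 0.5295 -0.2119  0.0265] head 56.67 tilt [ 0.     -1.      0.0013] F [-0.09  0.85  0.98] w 0.05 q6 -1.57
shift [ 0.3047 -0.0932  0.2574] turn [-0.08 -2.33  0.  ]
```

View pics/c4.png

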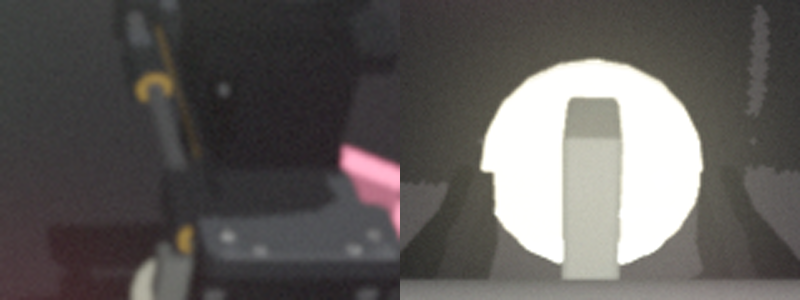

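The fingers now straddle the bar, with tips near row 249 and the bar centred between them. I'll go 4 mm lower and close.

Emit:
servo_tool([
  [0,0.002,0,0,0,0,0.05],
  [0,0.002,0,0,0,0,0.05],
  [0,0,0,0,0,0,0.0],
  [0,0,0,0,0,0,0.0],
  [0,0,0,0,0,0,0.0],
  [0,0,0,0,0,0,0.0],
  [0,0,0,0,0,0,0.0],
  [0,0,0,0,0,0,0.0],
  [0,0,0,0,0,0,0.0],
  [0,0,0,0,0,0,0.0],
  [0,0,0,0,0,0,0.0],
  [0,0,0,0,0,0,0.0],
], squeeze=45)

```text
time: 6.4
ee_pos: [0.5299, -0.2123, 0.0232]
tool_rot: [-0.622, 0.622, 0.336, -0.336]
wrist_force: [-0.6, 0.6, -0.4]
grip_width: 0.0137
```

```bash
python3 -c "
from h import *
go(.482,.184,.12,59)"
```

```text
t 6.4 pos [ 0.5299 -0.2123  0.0232] head 56.67 tilt [-0.e+00 -1.e+00 -1.e-04] F [-0.55  0.55 -0.36] w 0.0137 q6 -1.57
shift [ 0.3047 -0.0969  0.2578] turn [ 0.   -2.33 -0.  ]
```

Emit:
servo_tool([
  [0,-0.02,0,0,0,0,0.0],
  [0,-0.035,0,0,0,0,0.0],
  [0,-0.035,0,0,0,0,0.0],
  [0.018,-0.003,0.0152,0,0,0,0.0],
  [0.0287,0,0.02425,0,0,0,0.0],
  [0.0287,0,0.02425,0,0,0,0.0],
  [0.0287,0,0.02425,0,0,0,0.0],
  [0.0287,0,0.02425,0,0,0,0.0],
  [0.0287,0,0.02425,0,0,0,0.0],
  [0.0287,0,0.02425,0,0,0,0.0],
  [0.0287,0,0.02425,0,0,0,0.0],
  [0.0287,0,0.02425,0,0,0,0.0],
  [0.0287,0,0.02425,0,0,0,0.0],
  [0.0287,0,0.02425,0,-2.3,0,0.0],
  [0,0,0,0,0,0,0.0],
  [0,0,0,0,0,0,0.0],
])

```text
time: 7.73
ee_pos: [0.4811, 0.1861, 0.1159]
tool_rot: [0.615, -0.615, -0.349, 0.35]
wrist_force: [1.0, -0.2, -2.1]
grip_width: 0.0135
```

Run:
```python
from h import *
go(.482,.184,.12,59)
I=[cv2.cvtColor(snap(n,n+'5')['color'],cv2.COLOR_RGB2BGR) for n in('scene','side','wrist')]
f=lambda i,u,v,w,h:cv2.resize(i[v:v+h,u:u+w],(400,300),interpolation=cv2.INTER_CUBIC)
cv2.imwrite('pics/c5.png',np.vstack([np.hstack([f(I[0],292,160,88,66),f(I[1],172,170,100,75)]),np.hstack([cv2.resize(I[2],(400,300)),f(I[2],200,150,160,120)])]))
```

```text
t 7.7333 pos [0.4811 0.1861 0.1159] head 59.24 tilt [-6.e-04 -1.e+00  5.e-04] F [ 0.98 -0.22 -2.12] w 0.0135 q6 -0.88
shift [-0.0014 -0.0041 -0.0019] turn [-0.03  0.24 -0.03]
```

View pics/c5.png

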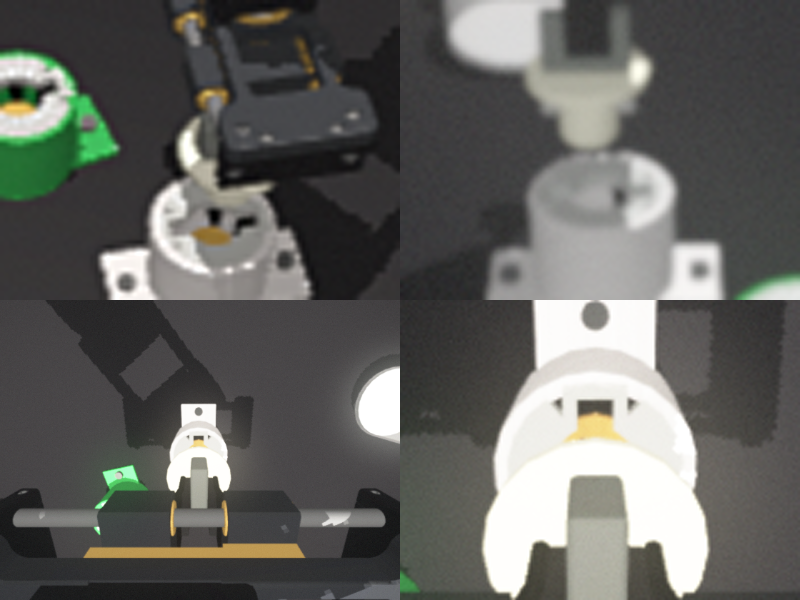

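Run:
```python
from h import *
a=np.radians(-31);d=np.array([np.cos(a),np.sin(a)]);p=np.array([.4811,.1861])
for k in(-.005,0,.005):
    q=p+k*d; print(k,'side foot',np.round(w2px('side5',[*q,.0927]),2),'flange',np.round(w2px('side5',[*q,.13]),2),'cellrim',np.round(w2px('side5',[*q,.06]),2),'w flange-top',np.round(w2px('wrist5',[*(q-.03*d),.1327]),1),'bar-',np.round(w2px('wrist5',[*(q-.022*d),.1637]),1),'rim',np.round(w2px('wrist5',[*(q-.037*d),.06]),1),'hole',np.round(w2px('wrist5',[*(q-.05*d),.006]),1))
```

```text
-0.005 side foot [217.5  204.02] flange [216.58 188.06] cellrim [218.27 217.44] w flange-top [279.3 197.4] bar- [279.4 226.7] rim [279.1 167.9] hole [279.  146.8]
0 side foot [219.98 203.98] flange [219.13 188.02] cellrim [220.7  217.39] w flange-top [279.3 205.1] bar- [279.4 235.4] rim [279.  173.7] hole [279.  151.7]
0.005 side foot [222.47 203.93] flange [221.67 187.98] cellrim [223.14 217.34] w flange-top [279.2 212.6] bar- [279.4 243.9] rim [279.  179.4] hole [279.  156.7]
```

Lateral alignment is good: bar column 279, cell column 278.4. Along the bar, the cell lies about 4.5 mm further toward tool −z. I'll correct that and lower into the mouth's entry, checking force.

Emit:
servo_tool([
  [-0.0003,0,-0.0045,0,0,0,0.0],
  [0,0.015,0,0,0,0,0.0],
  [0,0.015,0,0,0,0,0.0],
  [0,0.005,0,0,0,0,0.0],
  [0,0.002,0,0,0,0,0.0],
  [0,0.002,0,0,0,0,0.0],
  [0,0.002,0,0,0,0,0.0],
  [0,0,0,0,0,0,0.0],
])

```text
time: 8.55
ee_pos: [0.4863, 0.1814, 0.0753]
tool_rot: [-0.615, 0.616, 0.348, -0.348]
wrist_force: [0.5, 0.4, -1.9]
grip_width: 0.0136
```

Emit:
servo_tool([
  [0,0.002,0,0,0,0,0.0],
  [0,0.002,0,0,0,0,0.0],
  [0,0.002,0,0,0,0,0.0],
  [0,0,0,0,0,0,0.0],
  [0,0,0,0,0,0,0.0],
])

```text
time: 8.97
ee_pos: [0.4857, 0.1817, 0.0691]
tool_rot: [0.616, -0.615, -0.348, 0.348]
wrist_force: [-0.2, -1.1, -1.2]
grip_width: 0.0136
```

The foot is 14 mm below the rim with no side force, so the shank is in. Next the pins go through.

Emit:
servo_tool([
  [0,0.002,0,0,0,0,0.0],
  [0,0.002,0,0,0,0,0.0],
  [0,0.002,0,0,0,0,0.0],
  [0,0.002,0,0,0,0,0.0],
  [0,0,0,0,0,0,0.0],
])

```text
time: 9.38
ee_pos: [0.4855, 0.1816, 0.0606]
tool_rot: [0.616, -0.615, -0.348, 0.348]
wrist_force: [-0.3, 0.4, -1.5]
grip_width: 0.0141
```

Run:
```python
from h import *
go(.4857,.1817,.0492,59)
c=snap('wrist','w6')['color'][:,:,::-1]; b=snap('side','side6')['color'][:,:,::-1]
f=lambda i,u,v,w,h:cv2.resize(np.ascontiguousarray(i[v:v+h,u:u+w]),(400,300),interpolation=cv2.INTER_CUBIC)
cv2.imwrite('pics/c6.png',np.hstack([f(b,172,170,100,75),f(c,200,150,160,120)]))
```

```text
t 9.3833 pos [0.4855 0.1816 0.0606] head 58.97 tilt [-6.e-04 -1.e+00  8.e-04] F [-0.26  0.45 -1.5 ] w 0.0141 q6 -0.89
shift [ 0.0002  0.0114 -0.0001] turn [-0.04 -0.03 -0.04]
```

View pics/c6.png

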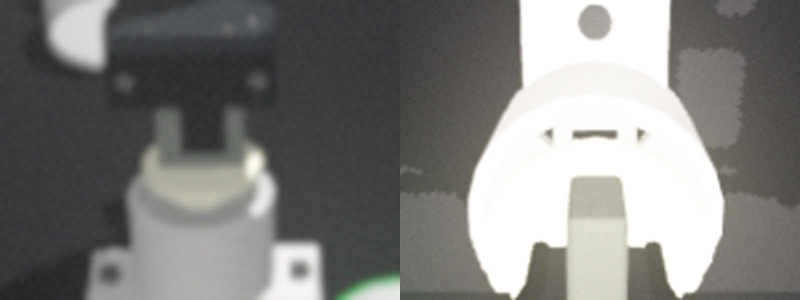

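The plug is upright and seated in the mouth, flange about 11 mm above the rim. I'll press home.

Emit:
servo_tool([
  [0,0.002,0,0,0,0,0.0],
  [0,0.002,0,0,0,0,0.0],
  [0,0.002,0,0,0,0,0.0],
  [0,0.002,0,0,0,0,0.0],
  [0,0.0015,0,0,0,0,0.0],
  [0,0.001,0,0,0,0,0.0],
  [0,0,0,0,0,0,0.0],
  [0,0,0,0,0,0,0.0],
], squeeze=55)

```text
time: 10.15
ee_pos: [0.4863, 0.1817, 0.0511]
tool_rot: [-0.615, 0.616, 0.348, -0.348]
wrist_force: [-1.2, -0.7, 5.4]
grip_width: 0.0136
```

```bash
python3 -c "
from h import *
go(.4857,.1817,.0492,59);print(bot.read_state()['ft_torque'])"
```

```text
t 10.15 pos [0.4863 0.1817 0.0511] head 58.98 tilt [ 5.e-04 -1.e+00 -8.e-04] F [-1.18 -0.71  5.4 ] w 0.0136 q6 -0.89
shift [-0.0003  0.0019  0.0005] turn [ 0.04 -0.02  0.03]
[-0.03756028  0.15934489 -0.00882866]
```

Emit:
servo_tool([
  [0,0.001,0,0,0,0,0.0],
  [0,0.001,0,0,0,0,0.0],
  [0,0.0005,0,0,0,0,0.0],
  [0,0,0,0,0,0,0.0],
  [0,0,0,0,0,0,0.0],
])

```text
time: 10.57
ee_pos: [0.4863, 0.1816, 0.0493]
tool_rot: [-0.615, 0.616, 0.349, -0.348]
wrist_force: [-1.6, -1.3, 9.9]
grip_width: 0.0136
```

```bash
python3 -c "
from h import *
go(.4857,.1817,.0492,59);print(bot.read_state()['ft_torque'])"
```

```text
t 10.5667 pos [0.4863 0.1816 0.0493] head 58.98 tilt [ 7.0e-04 -1.0e+00 -1.1e-03] F [-1.59 -1.33  9.9 ] w 0.0136 q6 -0.89
shift [-0.0003  0.0001  0.0006] turn [ 0.07 -0.02  0.04]
[-0.121392    0.36302232  0.00176251]
```

It is home: ee z 0.0493, about 10 N. Now the clockwise turn, first half.

Emit:
servo_tool([
  [0,0.0003,0,0,3,0,0.0],
  [0,0,0,0,5,0,0.0],
  [0,0,0,0,5,0,0.0],
  [0,0,0,0,5,0,0.0],
  [0,0,0,0,5,0,0.0],
  [0,0,0,0,5,0,0.0],
  [0,0,0,0,5,0,0.0],
  [0,0,0,0,5,0,0.0],
  [0,0,0,0,5,0,0.0],
  [0,0,0,0,0,0,0.0],
])

```text
time: 11.4
ee_pos: [0.4844, 0.1826, 0.0492]
tool_rot: [0.701, -0.7, -0.097, 0.098]
wrist_force: [-4.6, 2.4, 16.2]
grip_width: 0.0133
```

```bash
python3 -c "
from h import *
go(.4857,.1817,.0492,-31);print(bot.read_state()['ft_torque'])"
```

```text
t 11.4 pos [0.4844 0.1826 0.0492] head 15.81 tilt [-0.0013 -1.      0.0016] F [-4.6   2.43 16.17] w 0.0133 q6 -0.13
shift [ 0.001   0.     -0.0012] turn [-0.06 46.81 -0.11]
[0.47817617 0.81207491 0.07999187]
```

Emit:
servo_tool([
  [0,0,0,0,5,0,0.0],
  [0,0,0,0,5,0,0.0],
  [0,0,0,0,5,0,0.0],
  [0,0,0,0,5,0,0.0],
  [0,0,0,0,5,0,0.0],
  [0,0,0,0,5,0,0.0],
  [0,0,0,0,5,0,0.0],
  [0,0,0,0,5,0,0.0],
  [0,0,0,0,4,0,0.0],
  [0,0,0,0,2,0,0.0],
  [0,0,0,0,0,0,0.0],
  [0,0,0,0,0,0,0.0],
])

```text
time: 12.4
ee_pos: [0.483, 0.1826, 0.0493]
tool_rot: [-0.683, 0.683, -0.185, 0.181]
wrist_force: [-7.1, 2.8, 18.1]
grip_width: 0.0135
```

Run:
```python
from h import *
go(.4857,.1817,.0492,-31);print(bot.read_state()['ft_torque'])
c=snap('wrist','w7')['color'][:,:,::-1]; b=snap('side','side7')['color'][:,:,::-1]
f=lambda i,u,v,w,h:cv2.resize(np.ascontiguousarray(i[v:v+h,u:u+w]),(400,300),interpolation=cv2.INTER_CUBIC)
cv2.imwrite('pics/c7.png',np.hstack([f(b,172,170,100,75),f(c,200,150,160,120)]))
```

```text
t 12.4 pos [0.483  0.1826 0.0493] head -29.99 tilt [-0.0041 -1.     -0.0014] F [-7.14  2.79 18.06] w 0.0135 q6 0.67
shift [0.0027 0.0001 0.0006] turn [ 0.08  1.01 -0.24]
[0.52046202 1.23606762 0.2138917 ]
```

View pics/c7.png

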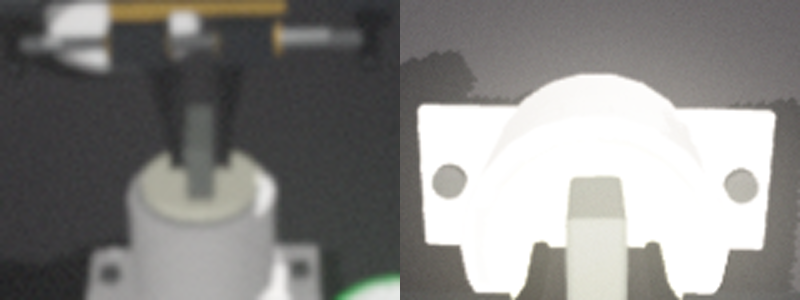

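Emit:
servo_tool([
  [-0.001,0,0,0,0,0,0.0],
  [0,0,0,0,0,0,0.0],
  [0,0,0,0,0,0,0.0],
  [0,0,0,0,0,0,0.0],
  [0,0,0,0,0,0,0.0],
  [0,0,0,0,0,0,0.0],
])

```text
time: 13.0
ee_pos: [0.483, 0.1826, 0.0493]
tool_rot: [-0.683, 0.683, -0.184, 0.182]
wrist_force: [-6.0, 1.7, 15.7]
grip_width: 0.0137
```

```bash
python3 -c "
from h import *
go(.4857,.1817,.0492,-31);print(bot.read_state()['ft_torque']);print(bot.close_job())"
```

```text
t 13.0 pos [0.483  0.1826 0.0493] head -29.98 tilt [-0.0026 -1.     -0.0012] F [-5.99  1.67 15.7 ] w 0.0137 q6 0.67
shift [0.0028 0.0001 0.0005] turn [ 0.07  1.02 -0.15]
[0.18884423 1.00356101 0.17316692]
the job is handed in; nothing more can be done
None
```

I fitted the white plug through the slots of the aluminium cell, pressed it to the rim and turned it about 89° clockwise. I handed the job in at 13.0 s, still gripping and pushing.

- **Last checks:** the foot was about 26 mm above the cell's underside, judged from tool height. The push was about 16 N, more than the spring alone gives, so the flange was bearing on the rim. The fingers were 13.7 mm apart on the 14 mm bar. The last picture shows the bar square to the foot plate with the flange on the rim.
- **Missed grasp:** the first try closed on nothing. The fingertips turned out to sit about 25 mm above the reported TCP. I felt downward and took the grasp again, then measured all heights from the tool height at that grasp.
- **Open points:** about 6 N of side load remained at the end. I saw no sign of poor centring, but I did not measure centring, tilt or the spring contact directly. I moved nothing near the jug or rack, but I did not check their positions again.

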